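# Close the lever arch and turn the top divider over

## Robot

A 6-joint arm with a two-finger parallel gripper is mounted at the origin on a cart in front of the work surface, level with it; the furniture and walls round the work are solid. World frame = base frame: x ahead of the robot, y to its left, z up, the work surface at z = 0. Lengths are in m, angles in rad, forces in N, time in s.
With the tool pointing down it reaches from about 0.4 to 0.825 m from the base axis. Payload 7 kg.
Tool frame: the origin (TCP) lies on the centre line of the jaws, within the pads' length; the fingertips stand 14 mm ahead of it and the grasp point (between the pads) lies 5 mm behind it; z points along the fingers, y is the line along which they close (so a half turn about z gives the same grasp; the last joint's range is limited). The gripper opens to 88 mm and grips with 3 to 60 N. Pads are 19 mm wide; open, the fingers measure 130 mm over their backs; the gripper's body (78 mm by 193 mm) begins 47 mm behind the grasp point.
Start: joints at [-0.958, 0.359, 0.012, 0, -1.224, -0.288], TCP at [0.215, -0.64, 0.21] pointing down, gripper open.
Joint ranges: [-3.07, 3.07], [-1.43, 2.12], [-1.02, 1.25], [-3.03, 1.67], [-3.05, -0], [-3.03, 3.03]. Speed limits (rad/s): [2.39, 2.39, 3.01, 3.14, 3.14, 3.14].

## Interface

Orientations are given as a 3x3 rotation matrix whose columns are the frame's x, y, z axes.
In Python, from workcell import r gives the robot as it stands.
- The arm moves only by the tool apply_moves, never from a script. Its argument "rows" is a list of rows, each an object of numbers: "wx", "wy", "wz": the turn, a rotation vector about the world's x, y, z in units of 30 degrees (1.0 is 30 degrees); "tx", "ty", "tz": the shift along the world's x, y, z in units of 0.1 m (1.0 is 0.1 m); "claw": the opening, from -1 (shut) to 1 (fully open). A call has 1 to 12 rows; each row shifts and turns the commanded pose from where the row before left it; what a row does not reach is not made up. A row lasts 1/8 s, in which the tool goes at most 62.5 mm and 10.7 degrees, less where a joint would pass 70% of its speed; a pose out of reach is approached as far as the arm can. A call with a number of a shift or a turn outside -1 to 1 is refused whole. A call with a gripper value outside its range is refused whole. The fingers move at their own pace and stop on an object; the grip force is fixed at half the most. Time passes only in rows, so rows that do not move let the fingers close. It gives the time, the measured TCP pose, the force, the opening and the grip force at its end, in the units of the state.
- r.read_state(): the state, without advancing time (a new reading comes with each control period).
- r.read_camera(name): name is "scene" or "side" or "wrist"; returns a dict with "pixels" (420x560x3 uint8, blue, green, red), "K" (3x3 intrinsics, pixels), "eye" and "attitude" of the camera in the world; the wrist camera has in their place "tool_from_camera" (4x4, takes a point from camera to tool coordinates, whose origin is the TCP and whose axes are the flange's). Camera axes: x right, y up, looking along -z (the intrinsics and any distortion apply to the point x, -y, -z); pixel columns grow to the right and rows downward; lengths in m; the calibration is good to about 2 mm. A picture is of the moment at which its call begins: read the wrist's pose just before it. There is no depth.
- r.hand_in(): hands the job in; it is judged then, once.
Trained networks look in a picture, given as the dict that the camera call returned (one of the last four; its "shot" number tells which), for a name from the list of things; names that differ only in an ending like _2 or _b are one class to them, and where a whole thing is asked for, a point or a joint stands for the part that bears it (a point fixed in the world has none). Each returns a list of dicts, best first, with "p" (0 to 1); they miss things now and then, are a little off and sometimes report something else, mostly with a low value. They report only what shows in the picture. A call takes as long as a camera call.
- r.spot_in(target, picture): "position" ([x, y, z] in m, in world coordinates, good to about 4 mm: the middle of the surface that is visible of it).
- r.outline_of(target, picture): "mask" (420x560 bool, what is visible of it).
- r.place_of(target, picture): "position" ([x, y, z] in m, in world coordinates, good to about 4 mm: a listed point, or the origin of a listed thing).
The state is a dict: "clock": time; "joints": joint angles; "qd": joint speeds; "effort": joint torques, N m; "position": TCP position; "tool_rot": TCP orientation; "wrist_force": force on the tool from outside, world axes, zero at the start; "wrist_torque": the same for the moment, N m; "finger_gap": opening from 0.0 (shut) to 1.0 (fully open); "gripper_force": force on a finger pad.
Only numpy, scipy, OpenCV 4.12 (cv2) and the standard library are available. Lean on these libraries where they do the work, as an engineer would, in place of code of your own. Each camera call takes 0.05 s, during which the arm holds its last target. There are 200 camera calls.

## Task

A lever arch file lies open on the desk with its lever still up. First press the lever fully down with a fingertip so that the arches close, then with a finger under its tab turn the top divider (only that one) over the arches, so that it lies flat on the pages on the left and the divider beneath stays where it is. Only touch and push: do not pinch or pick up anything, and leave the other things on the desk where they are.

Things in the scene. Friction and masses are not known exactly. Their poses are not given: they have to be found in the camera images.
- file: A5 lever arch file lying open, fixed in place, grey covers 3 mm thick. Origin on the desk below the middle of the arches; x along the spine away from the robot, y left, z up. It reaches 116 mm either way in x, from y = -207 (edge of the right cover) to +285 mm (left). Each side holds a block of white sheets, 208 mm long in x, from 16 to 164 mm out in y, its top 39 mm above the desk
- arch_centre (a point): midway between the arches, 42 mm above the desk; the dividers turn about the line through it along the file's x. Between the sheet blocks is a channel 32 mm wide with the steel mechanism: posts at y = -28 mm and two thin wire arches, in the planes x = -40 and +40 mm, top 73 mm above the desk when closed, up to 82 mm when open
- lever (a joint): the steel lever between the two arches, rad: 0 = raised 69 degrees from level, 0.95 = fully down, arches closed (still sloping 14 degrees up). It turns on a pin along the file's y at x = +36 mm, 32 mm above the desk; the free end swings down towards the robot (file's -x). Stays where left; takes about 4 N square to its end, up to 12 N straight down while steep. Starts between 0 and 0.25
- lever_end (a point): centre of the rolled free end of the lever, 58 mm from its pin; the roll is 10 mm thick and 18 mm wide along y, the lever 15 mm wide; 86 mm above the desk at lever value 0, 46 mm when fully pressed
- top_divider (a joint): turn of the top divider, rad: 0 = flat on the right-hand pages, pi/2 = upright, pi = flat on the left-hand pages. A stiff grey plastic leaf on the arches, 70 g, 210 mm (file's x) by 152 mm, 2.5 mm thick, from 16 to 168 mm out from the turning line. It turns easily; short of upright it sinks back slowly, past upright it falls over slowly and lies flat by itself
- top_divider_tab (a point): middle of the outer edge of the top divider's tab, 190 mm from the turning line, at x = -45 mm of the file (the tab nearer the robot). The tab is 62 mm long in x and sticks out 22 mm past the leaf's body (26 mm past the sheets); lying on the right, its underside is 42.5 mm above the desk, 39.5 mm above the cover, with free space beneath
- under_divider (a joint): turn of the divider just beneath the top one, same shape and values as the top divider; it is to stay at 0
- under_divider_tab (a point): middle of the outer edge of the lower divider's tab, at x = +45 mm of the file (the tab farther from the robot), 190 mm from the turning line; the lower leaf is 2.5 mm thick with its underside 39 mm above the desk
- hole_punch: black two-hole punch, 103x126x44 mm, on the desk behind the file; a bystander. Origin: centre of its underside
- stapler: black stapler, 36x128x43 mm, on the desk to the right of the file; a bystander. Origin: centre of its underside
- pen: black click pen, 10x140x12 mm, lying to the right of the file; a bystander. Origin: centre of its underside
- sticky_pad: pale pad of sticky notes, 66x66x13 mm, lying on the outer part of the left cover; a bystander. Origin: centre of its underside
- binder_clip: black binder clip with wire handles, 22x25x35 mm, behind the file; a bystander. Origin: centre of its underside

How it is judged:
By the outcome, as a careful person would: the job done as asked, in the order asked, and still so for the second after the job is handed in, with the robot touching nothing.
It also fails if it takes over 45 s, if anything falls off the work surface, if the arm or the gripper's body presses on something with over 40 N, if the wrist force passes 120 N, or if a joint passes its speed limit or range.

## Working session

There is one attempt and no reset: what is moved stays moved. The work goes in short steps, Python scripts to look and compute and a tool call to move; the robot and the scene stay as the last step left them, time stands still between calls to the robot, and variables do not carry over. Pictures are saved under pics/ and viewed, at most 10 in all, crops included, and the job is handed in when it is done.

Besides the shell and the picture viewer there is one more tool, called after "Request:" as name([rows], argument=value, ...), one row to a line, values as JSON. apply_moves: Moves the arm, as the interface text tells. Its arguments: {"type":"object","properties":{"rows":{"type":"array","items":{"type":"object","properties":{"wx":{"type":"number"},"wy":{"type":"number"},"wz":{"type":"number"},"tx":{"type":"number"},"ty":{"type":"number"},"tz":{"type":"number"},"claw":{"type":"number"}}}}},"required":["rows"]}

```bash
mkdir -p pics
cat > h.py <<'E'
from workcell import r
import numpy as np, cv2
def snap(n,f=None):
    p=r.read_camera(n)
    if f: cv2.imwrite('pics/'+f,p['pixels'])
    return p
def proj(p,X):
    c=np.array(p['attitude']).T@(np.array(X)-np.array(p['eye'])); k=np.array(p['K'])@np.array([c[0],-c[1],-c[2]]); return k[:2]/k[2]
E
python3 - <<'E'
from h import *
np.set_printoptions(precision=4,suppress=True)
for n in ['scene','side']:
    p=snap(n,n+'1.png'); print(n,p['eye'],p['shot'])
    for t in ['file','arch_centre','lever_end','top_divider_tab','under_divider_tab','hole_punch','stapler','pen','sticky_pad','binder_clip']:
        for d in r.place_of(t,p)[:2]: print(t,np.array(d['position']),round(d['p'],2),proj(p,d['position']).round())
s=r.read_state(); print(s['clock'],s['position'],s['tool_rot'],s['finger_gap'])
E
```

```text
scene [0.156  0.5286 0.6691] 1
file [ 0.6241 -0.0654  0.0026] 0.97 [288. 255.]
file [ 0.5621 -0.2461  0.0466] 0.69 [354. 213.]
arch_centre [ 0.6224 -0.0615  0.04  ] 0.7 [288. 244.]
lever_end [ 0.6277 -0.0637  0.0829] 0.47 [286. 227.]
top_divider_tab [ 0.5633 -0.246   0.046 ] 0.77 [353. 213.]
under_divider_tab [ 0.7708 -0.2114  0.0054] 0.51 [278. 204.]
under_divider_tab [ 0.651  -0.2567  0.0391] 0.5 [326. 201.]
hole_punch [ 0.8157 -0.0768  0.0009] 0.64 [231. 223.]
stapler [ 0.6458 -0.3651 -0.    ] 0.57 [349. 195.]
pen [ 0.5354 -0.3987  0.0033] 0.61 [391. 203.]
sticky_pad [0.6378 0.1841 0.0005] 0.56 [204. 321.]
binder_clip [ 0.7694 -0.2109  0.0028] 0.42 [279. 205.]
side [ 0.3256 -0.9681  0.6685] 2
file [ 0.5647 -0.25    0.0413] 0.68 [272. 273.]
file [ 0.6228 -0.0621  0.0007] 0.61 [270. 235.]
arch_centre [ 0.6239 -0.0597  0.0422] 0.8 [270. 221.]
lever_end [ 0.6247 -0.0683  0.0798] 0.63 [271. 210.]
top_divider_tab [ 0.5604 -0.2482  0.0433] 0.91 [270. 272.]
under_divider_tab [ 0.6541 -0.2536  0.0393] 0.6 [312. 266.]
hole_punch [ 0.8117 -0.0786  0.0008] 0.89 [341. 225.]
stapler [ 0.649  -0.3693  0.0019] 0.59 [332. 315.]
pen [ 0.531  -0.3965  0.0007] 0.83 [281. 341.]
sticky_pad [0.6359 0.1858 0.0022] 0.74 [248. 189.]
binder_clip [ 0.772  -0.2111  0.0037] 0.54 [351. 256.]
1.1 [ 0.2154 -0.6397  0.2097] [[-0.9477 -0.3191 -0.    ]
 [-0.3191  0.9477 -0.    ]
 [ 0.      0.     -1.    ]] 1.0023450026441159
```

View pics/scene1.png

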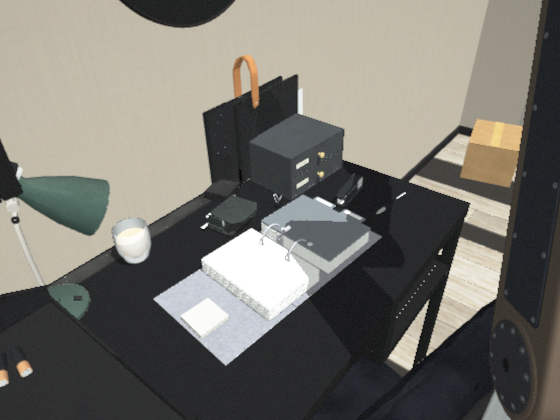

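View pics/side1.png

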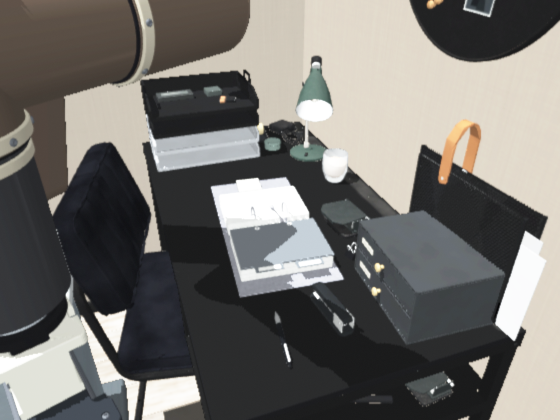

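Run:
```python
from h import *
O=np.array([.6235,-.0625,0]); 
# yaw fit from tabs+sticky
a=np.array([.562,-.247])-O[:2]; b=np.array([.6525,-.255])-O[:2]
A=np.array([[-.045,-.19],[.045,-.19]])
for m,f in((a,A[0]),(b,A[1])): print(np.degrees(np.arctan2(m[1],m[0])-np.arctan2(f[1],f[0])),np.linalg.norm(m))
d=b-a; print(np.degrees(np.arctan2(d[1],d[0])))
```

```text
-5.110417561031229 0.19448007610035534
-4.757382764076267 0.1946721603106104
-5.051689343762435
```

The scene picture shows the file at about (288,250) with its arches up. The side picture shows the grey divider on the right, with its tabs at (270,272) and (312,266). The file has a yaw of about -5° and its origin is near (0.6235, -0.0625), which agrees with the sizes given. Next I move over the lever with the jaws shut.

Request:
apply_moves([
  {"tx": 0.35,"ty": 0.48,"wz": -0.066,"claw": -1},
  {"tx": 0.35,"ty": 0.48,"wz": -0.066,"claw": -1},
  {"tx": 0.35,"ty": 0.48,"wz": -0.066,"claw": -1},
  {"tx": 0.35,"ty": 0.48,"wz": -0.066,"claw": -1},
  {"tx": 0.35,"ty": 0.48,"wz": -0.066,"claw": -1},
  {"tx": 0.35,"ty": 0.48,"wz": -0.066,"claw": -1},
  {"tx": 0.34,"ty": 0.48,"wz": -0.066,"claw": -1},
  {"tx": 0.34,"ty": 0.48,"wz": -0.066,"claw": -1},
  {"tx": 0.34,"ty": 0.48,"wz": -0.066,"claw": -1},
  {"tx": 0.34,"ty": 0.48,"wz": -0.066,"claw": -1},
  {"tx": 0.34,"ty": 0.48,"wz": -0.066,"claw": -1},
  {"tx": 0.34,"ty": 0.48,"wz": -0.066,"claw": -1},
])

```text
validation failed for argument at $.ro...
```

Run:
```python
from h import *
s=r.read_state(); print(s['clock'],s['position'],s['tool_rot'],s['finger_gap'],s['joints'])
p=snap('wrist','w1.png'); print(p['tool_from_camera'])
for t in ['lever_end','arch_centre']:
  for d in r.place_of(t,p)[:2]: print(t,d)
```

```text
1.1 [ 0.21539156 -0.63969842  0.2096652 ] [[-9.47715037e-01 -3.19117861e-01 -1.38656362e-05]
 [-3.19117861e-01  9.47715037e-01 -9.28750990e-07]
 [ 1.34370529e-05  3.54458088e-06 -1.00000000e+00]] 1.0023450026441159 [-9.57880937e-01  3.58612836e-01  1.19229080e-02  1.26272624e-05
 -1.22411362e+00 -2.88121145e-01]
[[-9.12935397e-05  9.66549777e-01  2.56479084e-01  6.78958065e-02]
 [ 9.99999996e-01  8.94175559e-05  1.89762866e-05  5.42034482e-04]
 [-4.59220727e-06  2.56479085e-01 -9.66549781e-01 -1.76002669e-01]
 [ 0.00000000e+00  0.00000000e+00  0.00000000e+00  1.00000000e+00]]
```

The call was refused. I'll try again with every field given.

Request:
apply_moves([
  {"tx": 0.35,"ty": 0.48,"tz": 0,"wx": 0,"wy": 0,"wz": -0.07,"claw": -1},
  {"tx": 0.35,"ty": 0.48,"tz": 0,"wx": 0,"wy": 0,"wz": -0.07,"claw": -1},
  {"tx": 0.35,"ty": 0.48,"tz": 0,"wx": 0,"wy": 0,"wz": -0.07,"claw": -1},
  {"tx": 0.35,"ty": 0.48,"tz": 0,"wx": 0,"wy": 0,"wz": -0.07,"claw": -1},
  {"tx": 0.35,"ty": 0.48,"tz": 0,"wx": 0,"wy": 0,"wz": -0.07,"claw": -1},
  {"tx": 0.35,"ty": 0.48,"tz": 0,"wx": 0,"wy": 0,"wz": -0.07,"claw": -1},
  {"tx": 0.34,"ty": 0.48,"tz": 0,"wx": 0,"wy": 0,"wz": -0.07,"claw": -1},
  {"tx": 0.34,"ty": 0.48,"tz": 0,"wx": 0,"wy": 0,"wz": -0.07,"claw": -1},
  {"tx": 0.34,"ty": 0.48,"tz": 0,"wx": 0,"wy": 0,"wz": -0.07,"claw": -1},
  {"tx": 0.34,"ty": 0.48,"tz": 0,"wx": 0,"wy": 0,"wz": -0.07,"claw": -1},
  {"tx": 0.34,"ty": 0.48,"tz": 0,"wx": 0,"wy": 0,"wz": -0.07,"claw": -1},
])

```text
clock: 2.62
position: [0.5964, -0.1099, 0.2101]
tool_rot: [[-0.997, 0.079, 0.001], [0.079, 0.997, -0.0], [-0.001, 0.0, -1.0]]
wrist_force: [0.5, -0.6, -0.3]
finger_gap: 0.004
gripper_force: 0.0
```

Run:
```python
from h import *
s=r.read_state(); print(s['clock'],s['position'])
p=snap('wrist','w1.png')
for t in ['lever_end','arch_centre','top_divider_tab','under_divider_tab']:
  for d in r.place_of(t,p)[:2]: print(t,np.round(d['position'],4),round(d['p'],2))
```

```text
2.625 [ 0.59638016 -0.10990832  0.21006737]
lever_end [ 0.6292 -0.0592  0.0793] 0.67
arch_centre [ 0.6246 -0.0654  0.0418] 0.87
top_divider_tab [ 0.5613 -0.2469  0.0406] 0.82
under_divider_tab [ 0.6516 -0.2577  0.04  ] 0.86
under_divider_tab [ 0.5603 -0.2451  0.0405] 0.2
```

View pics/w1.png

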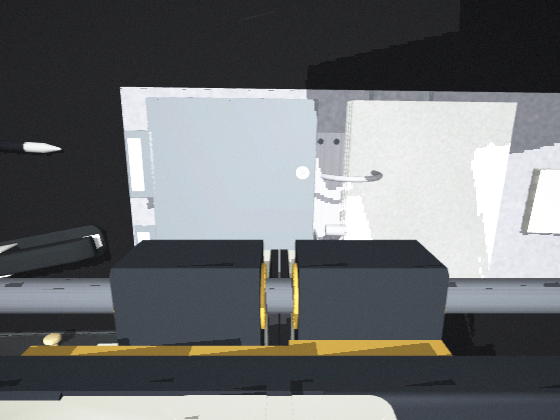

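The wrist picture shows the lever roll at (335,230), the top tab at (136,165), the far tab at (145,238) and the near end of the stapler at (100,238). Next I approach the lever and press it.

Request:
apply_moves([
  {"tx": 0.17,"ty": 0.24,"tz": -0.4,"wx": 0,"wy": 0,"wz": 0,"claw": -1},
  {"tx": 0.17,"ty": 0.23,"tz": -0.4,"wx": 0,"wy": 0,"wz": 0,"claw": -1},
  {"tx": 0,"ty": 0,"tz": -0.25,"wx": 0,"wy": 0,"wz": 0,"claw": -1},
  {"tx": -0.02,"ty": 0,"tz": -0.05,"wx": 0,"wy": 0,"wz": 0,"claw": -1},
  {"tx": -0.03,"ty": 0,"tz": -0.04,"wx": 0,"wy": 0,"wz": 0,"claw": -1},
  {"tx": -0.03,"ty": 0,"tz": -0.04,"wx": 0,"wy": 0,"wz": 0,"claw": -1},
])

```text
clock: 3.62
position: [0.6217, -0.0652, 0.093]
tool_rot: [[-0.997, 0.079, 0.002], [0.079, 0.997, 0.0], [-0.002, 0.0, -1.0]]
wrist_force: [-0.2, 0.9, -0.1]
finger_gap: 0.007
gripper_force: 0.0
```

Run:
```python
from h import *
s=r.read_state(); print(s['position'],s['wrist_force'],s['wrist_torque'])
a=[]
for n in ['side','scene']:
  p=snap(n)
  for t in ['lever_end']:
    for d in r.place_of(t,p)[:3]: print(n,t,np.round(d['position'],4),round(d['p'],2))
  u=proj(p,[.6235,-.0625,.07]).astype(int)
  c=p['pixels'][u[1]-40:u[1]+40,u[0]-50:u[0]+50]; a.append(cv2.resize(c,(700//2*1,280)))
cv2.imwrite('pics/c2.png',np.hstack(a))
```

```text
[ 0.62173326 -0.06523818  0.09300194] [-0.20081784  0.90182569 -0.10985789] [-0.00406977 -0.03180823  0.01229504]
side lever_end [ 0.6284 -0.0675  0.0764] 0.37
scene lever_end [ 6.247e-01 -6.470e-02 -1.000e-04] 0.7
scene lever_end [ 0.627  -0.0617  0.0834] 0.44
```

View pics/c2.png

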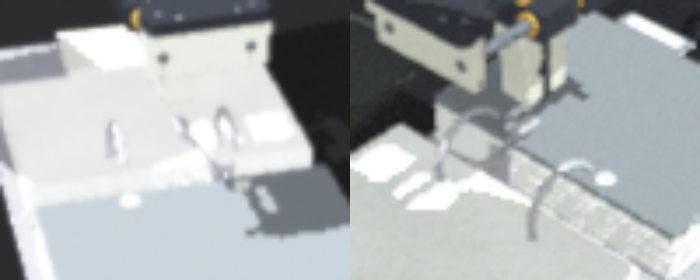

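The fingertip is just above the roll, at about (180,110) in the left crop, and the arches are still open. There is no contact force yet, so I go down straight in small steps.

Request:
apply_moves([
  {"tx": 0.03,"ty": 0,"tz": 0,"wx": 0,"wy": 0,"wz": 0,"claw": -1},
  {"tx": 0,"ty": 0.02,"tz": -0.03,"wx": 0,"wy": 0,"wz": 0,"claw": -1},
  {"tx": 0,"ty": 0,"tz": -0.03,"wx": 0,"wy": 0,"wz": 0,"claw": -1},
])

```text
clock: 4.2
position: [0.6244, -0.0625, 0.0854]
tool_rot: [[-0.997, 0.078, -0.0], [0.078, 0.997, 0.0], [0.0, 0.0, -1.0]]
wrist_force: [-0.5, -0.2, -0.9]
finger_gap: 0.002
gripper_force: 0.0
```

Run:
```python
from h import *
a=[]
for n in ['side','scene']:
  p=snap(n)
  for t in ['lever_end']:
    for d in r.place_of(t,p)[:3]: print(n,t,np.round(d['position'],4),round(d['p'],2))
  m=r.outline_of('lever_end',p); print([(round(d['p'],2),d['mask'].sum(),np.argwhere(d['mask']).mean(0)) for d in m[:2]])
  u=proj(p,[.6235,-.0625,.07]).astype(int); print(u, proj(p,[.6244,-.0625,.0714]))
  c=p['pixels'][u[1]-25:u[1]+25,u[0]-25:u[0]+25]; a.append(cv2.resize(c,(400,400),interpolation=cv2.INTER_CUBIC))
cv2.imwrite('pics/c3.png',np.hstack(a))
```

```text
side lever_end [ 0.6302 -0.0662  0.0795] 0.59
side lever_end [ 0.5601 -0.2504  0.0425] 0.47
side lever_end [ 0.6242 -0.0627 -0.0023] 0.34
[]
[270 211] [270.57258125 211.34779287]
scene lever_end [ 0.6272 -0.0636  0.0822] 0.6
[(0.54, np.int64(74), array([233.54054054, 282.43243243]))]
[287 233] [286.943949   232.43974881]
```

View pics/c3.png

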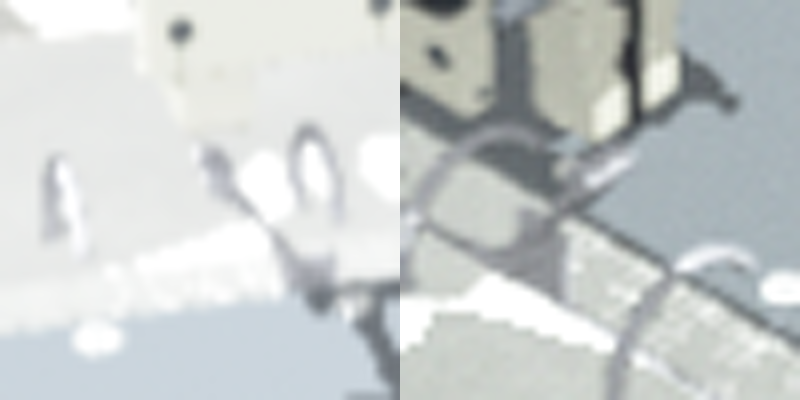

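The crops show the fingertips ending about 8 px above where I projected them, so the tip really sits 15 mm or more higher than the nominal 14 mm offset. It is still clear of the roll at left-crop (212,155). I keep going down and use the force as the guide.

Request:
apply_moves([
  {"tx": 0.02,"ty": 0,"tz": -0.04,"wx": 0,"wy": 0,"wz": 0,"claw": -1},
  {"tx": 0,"ty": 0,"tz": -0.04,"wx": 0,"wy": 0,"wz": 0,"claw": -1},
  {"tx": 0,"ty": 0,"tz": -0.04,"wx": 0,"wy": 0,"wz": 0,"claw": -1},
])

```text
clock: 4.88
position: [0.6263, -0.0627, 0.0732]
tool_rot: [[-0.997, 0.078, -0.0], [0.078, 0.997, 0.0], [0.0, -0.0, -1.0]]
wrist_force: [0.2, 0.7, -0.3]
finger_gap: 0.003
gripper_force: 0.0
```

Run:
```python
from h import *
a=[]
for n in ['side','scene']:
  p=snap(n)
  for d in r.place_of('lever_end',p)[:3]: print(n,np.round(d['position'],4),round(d['p'],2))
  im=p['pixels'].copy()
  u=proj(p,[.6235,-.0625,.07]).astype(int)
  o=u-25
  c=cv2.resize(im[o[1]:o[1]+50,o[0]:o[0]+50],(400,400),interpolation=cv2.INTER_CUBIC)
  for X,col in (([.6263,-.0627,.0732],(0,0,255)),([.6263,-.0627,.0592],(255,0,0))):
    v=((proj(p,X)-o+.5)*8).astype(int); cv2.circle(c,tuple(int(q) for q in v),4,col,2)
  a.append(c)
cv2.imwrite('pics/c4.png',np.hstack(a))
```

```text
side [ 8.133e-01 -7.820e-02  6.000e-04] 0.61
side [ 0.6253 -0.0647  0.0782] 0.45
scene [ 0.629  -0.0659  0.0828] 0.37
```

View pics/c4.png

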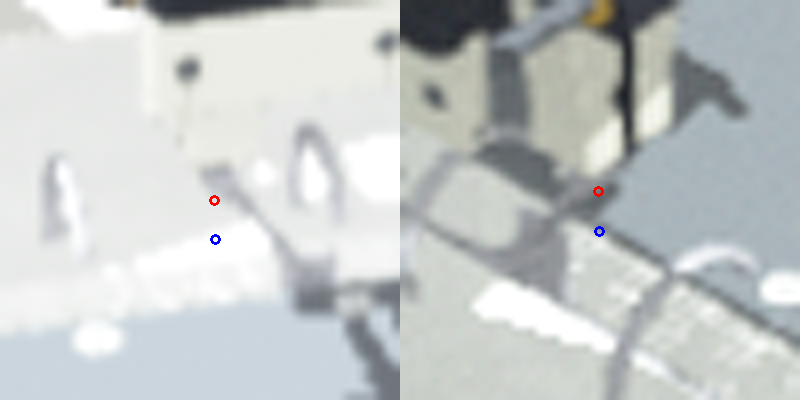

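Left crop: the finger bottom at (215,165) is just meeting the roll at (215,178). With the jaws shut the tip is about 13 mm above the TCP. I continue down along the lever's arc.

Request:
apply_moves([
  {"tx": 0.0,"ty": 0,"tz": -0.04,"wx": 0,"wy": 0,"wz": 0,"claw": -1},
  {"tx": -0.02,"ty": 0,"tz": -0.03,"wx": 0,"wy": 0,"wz": 0,"claw": -1},
])

```text
clock: 5.32
position: [0.6249, -0.0627, 0.0673]
tool_rot: [[-0.997, 0.078, 0.001], [0.078, 0.997, -0.0], [-0.001, -0.0, -1.0]]
wrist_force: [-4.0, 0.5, 13.5]
finger_gap: 0.006
gripper_force: 6.5
```

Request:
apply_moves([
  {"tx": -0.04,"ty": 0,"tz": -0.04,"wx": 0,"wy": 0,"wz": 0,"claw": -1},
  {"tx": -0.035,"ty": 0.005,"tz": -0.035,"wx": 0,"wy": 0,"wz": 0,"claw": -1},
  {"tx": -0.035,"ty": 0.005,"tz": -0.035,"wx": 0,"wy": 0,"wz": 0,"claw": -1},
  {"tx": -0.03,"ty": 0.005,"tz": -0.04,"wx": 0,"wy": 0,"wz": 0,"claw": -1},
  {"tx": -0.03,"ty": 0,"tz": -0.04,"wx": 0,"wy": 0,"wz": 0,"claw": -1},
])

```text
clock: 5.95
position: [0.6058, -0.0611, 0.0481]
tool_rot: [[-0.997, 0.078, -0.002], [0.078, 0.997, 0.0], [0.002, -0.0, -1.0]]
wrist_force: [-5.8, 2.2, 8.1]
finger_gap: 0.006
gripper_force: 4.3
```

Request:
apply_moves([
  {"tx": -0.01,"ty": 0,"tz": -0.04,"wx": 0,"wy": 0,"wz": 0,"claw": -1},
  {"tx": -0.01,"ty": 0,"tz": -0.04,"wx": 0,"wy": 0,"wz": 0,"claw": -1},
  {"tx": -0.01,"ty": 0,"tz": -0.03,"wx": 0,"wy": 0,"wz": 0,"claw": -1},
])

```text
clock: 6.32
position: [0.6031, -0.0613, 0.0367]
tool_rot: [[-0.997, 0.078, -0.002], [0.078, 0.997, -0.0], [0.002, -0.0, -1.0]]
wrist_force: [-3.3, 0.9, 6.3]
finger_gap: 0.008
gripper_force: 2.7
```

Request:
apply_moves([
  {"tx": -0.01,"ty": 0,"tz": -0.02,"wx": 0,"wy": 0,"wz": 0,"claw": -1},
  {"tx": 0,"ty": 0,"tz": -0.015,"wx": 0,"wy": 0,"wz": 0,"claw": -1},
])

```text
clock: 6.58
position: [0.6023, -0.0613, 0.0338]
tool_rot: [[-0.997, 0.078, -0.002], [0.078, 0.997, -0.0], [0.001, -0.0, -1.0]]
wrist_force: [-7.6, 1.7, 15.9]
finger_gap: 0.001
gripper_force: 8.3
```

Request:
apply_moves([
  {"tx": 0,"ty": 0,"tz": -0.015,"wx": 0,"wy": 0,"wz": 0,"claw": -1},
  {"tx": 0,"ty": 0,"tz": 0,"wx": 0,"wy": 0,"wz": 0,"claw": -1},
])

```text
clock: 6.82
position: [0.6022, -0.0613, 0.0334]
tool_rot: [[-0.997, 0.078, -0.001], [0.078, 0.997, -0.0], [0.001, -0.001, -1.0]]
wrist_force: [-10.6, 2.1, 19.2]
finger_gap: 0.0
gripper_force: 9.6
```

The force jumped to 19 N with almost no travel, so the lever is at its stop. I press once more, then lift and look.

Request:
apply_moves([
  {"tx": 0,"ty": 0,"tz": -0.015,"wx": 0,"wy": 0,"wz": 0,"claw": -1},
  {"tx": 0,"ty": 0,"tz": 0.3,"wx": 0,"wy": 0,"wz": 0,"claw": -1},
  {"tx": 0,"ty": 0,"tz": 0.55,"wx": 0,"wy": 0,"wz": 0,"claw": -1},
  {"tx": 0,"ty": 0,"tz": 0.55,"wx": 0,"wy": 0,"wz": 0,"claw": 1},
  {"tx": 0,"ty": 0,"tz": 0.55,"wx": 0,"wy": 0,"wz": 0,"claw": 1},
  {"tx": -0.3,"ty": -0.3,"tz": 0,"wx": 0,"wy": 0,"wz": -0.3,"claw": 1},
  {"tx": -0.3,"ty": -0.3,"tz": 0,"wx": 0,"wy": 0,"wz": -0.3,"claw": 1},
])

```text
clock: 7.7
position: [0.5428, -0.1215, 0.2256]
tool_rot: [[-0.922, 0.387, 0.001], [0.387, 0.922, 0.0], [-0.001, 0.001, -1.0]]
wrist_force: [-0.4, 0.0, -0.4]
finger_gap: 0.397
gripper_force: 0.0
```

Run:
```python
from h import *
s=r.read_state(); print(s['clock'],s['position'],s['joints'],s['finger_gap'])
a=[]
for n in ['side','scene']:
  p=snap(n)
  for t in ['lever_end','arch_centre','top_divider_tab','under_divider_tab']:
    for d in r.place_of(t,p)[:2]: print(n,t,np.round(d['position'],4),round(d['p'],2))
  o=proj(p,[.6235,-.0625,.07]).astype(int)-30
  a.append(cv2.resize(p['pixels'][o[1]:o[1]+60,o[0]:o[0]+60],(400,400),interpolation=cv2.INTER_CUBIC))
cv2.imwrite('pics/c5.png',np.hstack(a))
```

```text
7.7 [ 0.54275218 -0.12146966  0.22561467] [ 1.31743813e-01  1.52565638e-01 -2.29424576e-01 -2.33060632e-04
 -1.18755219e+00 -2.09930340e+00] 0.3968172827558688
side lever_end [ 0.6055 -0.0645  0.0479] 0.47
side arch_centre [ 0.6267 -0.0611  0.0415] 0.56
side top_divider_tab [ 0.8123 -0.0786  0.0016] 0.71
side under_divider_tab [ 0.6516 -0.2522  0.0439] 0.66
scene lever_end [ 0.604  -0.0618  0.047 ] 0.41
scene top_divider_tab [ 0.5625 -0.2476  0.0453] 0.8
scene under_divider_tab [ 0.6532 -0.2606  0.0374] 0.48
```

View pics/c5.png

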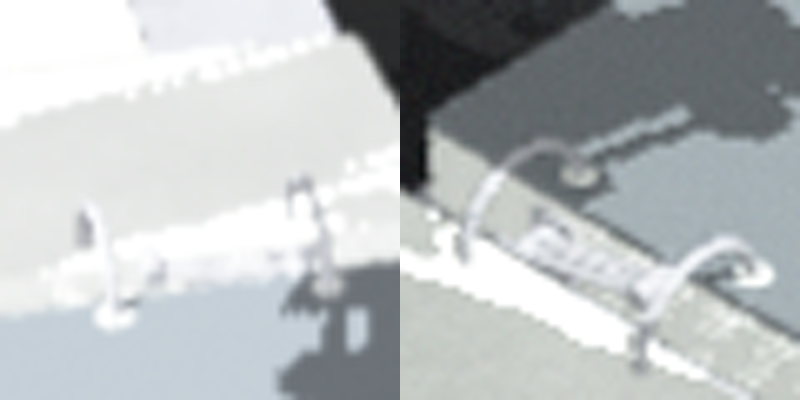

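The lever is down: both networks put its end at z = 47 to 48 mm, and both arches are single closed loops. Now I turn the gripper to bring one finger to the tab.

Request:
apply_moves([
  {"tx": -0.04,"ty": -0.17,"tz": 0,"wx": 0,"wy": 0,"wz": 0.33,"claw": 1},
  {"tx": -0.04,"ty": -0.17,"tz": 0,"wx": 0,"wy": 0,"wz": 0.33,"claw": 1},
  {"tx": -0.04,"ty": -0.17,"tz": 0,"wx": 0,"wy": 0,"wz": 0.33,"claw": 1},
  {"tx": -0.04,"ty": -0.17,"tz": 0,"wx": 0,"wy": 0,"wz": 0.33,"claw": 1},
  {"tx": -0.04,"ty": -0.17,"tz": 0,"wx": 0,"wy": 0,"wz": 0.33,"claw": 1},
  {"tx": -0.04,"ty": -0.17,"tz": 0,"wx": 0,"wy": 0,"wz": 0.33,"claw": 1},
  {"tx": -0.04,"ty": -0.17,"tz": 0,"wx": 0,"wy": 0,"wz": 0.33,"claw": 1},
  {"tx": -0.04,"ty": -0.17,"tz": 0,"wx": 0,"wy": 0,"wz": 0.33,"claw": 1},
  {"tx": -0.04,"ty": -0.17,"tz": 0,"wx": 0,"wy": 0,"wz": 0.33,"claw": 1},
  {"tx": -0.04,"ty": -0.17,"tz": 0,"wx": 0,"wy": 0,"wz": 0.33,"claw": 1},
  {"tx": 0,"ty": -0.2,"tz": 0,"wx": 0,"wy": 0,"wz": 0.29,"claw": 1},
])

```text
clock: 9.57
position: [0.5036, -0.3114, 0.2249]
tool_rot: [[-0.077, -0.997, -0.0], [-0.997, 0.077, 0.0], [-0.0, 0.0, -1.0]]
wrist_force: [0.3, -0.1, -0.6]
finger_gap: 1.003
gripper_force: 0.0
```

Request:
apply_moves([
  {"tx": 0,"ty": 0,"tz": -0.1,"wx": 0.33,"wy": -0.03,"wz": 0,"claw": 1},
  {"tx": 0,"ty": 0,"tz": -0.1,"wx": 0.33,"wy": -0.03,"wz": 0,"claw": 1},
  {"tx": 0,"ty": 0,"tz": -0.1,"wx": 0.33,"wy": -0.03,"wz": 0,"claw": 1},
  {"tx": 0,"ty": 0,"tz": -0.1,"wx": 0.33,"wy": -0.03,"wz": 0,"claw": 1},
])

```text
clock: 10.07
position: [0.5044, -0.3118, 0.1855]
tool_rot: [[-0.06, -0.996, 0.06], [-0.763, 0.084, 0.64], [-0.643, -0.007, -0.766]]
wrist_force: [0.5, 0.1, -0.1]
finger_gap: 0.999
gripper_force: 0.0
```

```bash
cat >> h.py <<'E'
O=np.array([.6235,-.0625,0]); c,sn=np.cos(np.radians(-5)),np.sin(np.radians(-5)); RF=np.array([[c,-sn,0],[sn,c,0],[0,0,1]])
def tf(X): return RF.T@(np.array(X)-O)
def fw(f): return O+RF@np.array(f)
E
python3 - <<'E'
from h import *
np.set_printoptions(precision=4,suppress=True)
s=r.read_state(); print(s['clock'],s['position'],s['joints'],s['finger_gap']); print(RF.T@np.array(s['tool_rot'])); print(tf(s['position']))
a=[]
P=np.array(s['position']);R=np.array(s['tool_rot'])
for n in ['side','scene']:
  p=snap(n); im=p['pixels'].copy()
  o=proj(p,P).astype(int)-[50,50]; o=np.clip(o,0,[560-100,320])
  cr=cv2.resize(im[o[1]:o[1]+100,o[0]:o[0]+100],(400,400),interpolation=cv2.INTER_CUBIC)
  for X,col in ((P,(0,0,255)),(P+R@[0,-.0545,.014],(255,0,0)),(fw([-.045,-.19,.044]),(0,255,0))):
    v=((proj(p,X)-o+.5)*4).astype(int); cv2.circle(cr,tuple(int(q) for q in v),3,col,1)
  a.append(cr)
cv2.imwrite('pics/c6.png',np.hstack(a))
E
```

```text
10.075 [ 0.5044 -0.3118  0.1855] [-0.6478  0.5357  0.2588 -0.5829 -1.6878  0.6149] 0.9993743415393412
[[ 0.0068 -1.      0.0036]
 [-0.7657 -0.0029  0.6432]
 [-0.6431 -0.0071 -0.7657]]
[-0.097  -0.2587  0.1855]
```

View pics/c6.png

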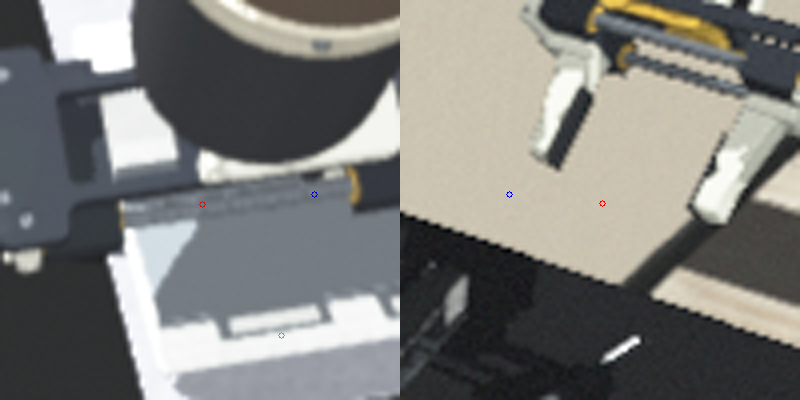

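In the scene crop the fingertips show at (550,162) and (712,218), again short of the nominal tip. I fit the real tip offset.

Run:
```python
from h import *
from scipy.optimize import least_squares as L
np.set_printoptions(precision=4,suppress=True)
s=r.read_state();P=np.array(s['position']);R=np.array(s['tool_rot'])
p=snap('scene'); o=np.clip(proj(p,P).astype(int)-[50,50],0,[460,320])
T=[np.array([150,162])/4-.5+o,np.array([312,218])/4-.5+o]
f=lambda v:np.r_[proj(p,P+R@[v[2],-v[0],v[1]])-T[0],proj(p,P+R@[v[2],v[0],v[1]])-T[1]]
q=L(f,[.054,0,0]);print(q.x,q.fun)
f2=lambda v:f([v[0],v[1],0]); q=L(f2,[.054,0]);print(q.x,q.fun)
```

```text
[ 0.0527 -0.0171  0.0237] [ 0.0926 -0.2574 -0.0872  0.2424]
[ 0.0527 -0.014 ] [-4.0011 -2.2333 -3.6817 -1.5857]
```

Request:
apply_moves([
  {"tx": 0,"ty": 0.1,"tz": -0.42,"wx": 0,"wy": 0,"wz": 0,"claw": 1},
  {"tx": 0,"ty": 0.1,"tz": -0.42,"wx": 0,"wy": 0,"wz": 0,"claw": 1},
  {"tx": 0,"ty": 0.12,"tz": -0.42,"wx": 0,"wy": 0,"wz": 0,"claw": 1},
  {"tx": 0,"ty": 0,"tz": 0,"wx": 0,"wy": 0,"wz": 0,"claw": 1},
])

```text
clock: 10.72
position: [0.5025, -0.2767, 0.0577]
tool_rot: [[-0.063, -0.997, 0.053], [-0.765, 0.083, 0.638], [-0.641, -0.001, -0.768]]
wrist_force: [0.6, -0.6, 1.0]
finger_gap: 1.002
gripper_force: 0.0
```

Run:
```python
from h import *
np.set_printoptions(precision=4,suppress=True)
s=r.read_state();P=np.array(s['position']);R=np.array(s['tool_rot']); print(tf(P))
def mark(im,pts):
  for v,col in pts: cv2.circle(im,(int(v[0]),int(v[1])),4,col,1)
p=snap('wrist'); M=np.linalg.inv(np.array(p['tool_from_camera'])); K=np.array(p['K'])
def pw(t): 
  c=(M@np.r_[t,1])[:3]; k=K@[c[0],-c[1],-c[2]]; return k[:2]/k[2]
cv2.imwrite('pics/w7raw.png',p['pixels'])
w=p['pixels'].copy()
tabt=R.T@(fw([-.045,-.19,.044])-P)
mark(w,[(pw([0,0,0]),(0,0,255)),(pw([0,-.0545,.014]),(255,0,0)),(pw([0,-.0545,-.014]),(255,0,255)),(pw(tabt),(0,255,0))])
for d in r.place_of('top_divider_tab',p)[:2]: print(tf(d['position']),d['p'])
p=snap('scene'); T=P+R@[0,-.0545,0]; o=proj(p,T).astype(int)-[20,30]
c2=cv2.resize(p['pixels'][o[1]:o[1]+75,o[0]:o[0]+30],(240,600),interpolation=cv2.INTER_CUBIC)
mark(c2,[((proj(p,X)-o+.5)*8,k) for X,k in ((P+R@[0,-.0545,.014],(255,0,0)),(P+R@[0,-.0545,-.014],(255,0,255)),(fw([-.045,-.19,.044]),(0,255,0)))])
W=np.zeros((600,560,3),np.uint8);W[:420]=w
cv2.imwrite('pics/c7.png',np.hstack([W,c2]))
for d in r.place_of('top_divider_tab',p)[:2]: print(tf(d['position']),d['p'])
```

```text
[-0.1018 -0.224   0.0577]
[-0.0458 -0.1867  0.0398] 0.68
```

View pics/c7.png

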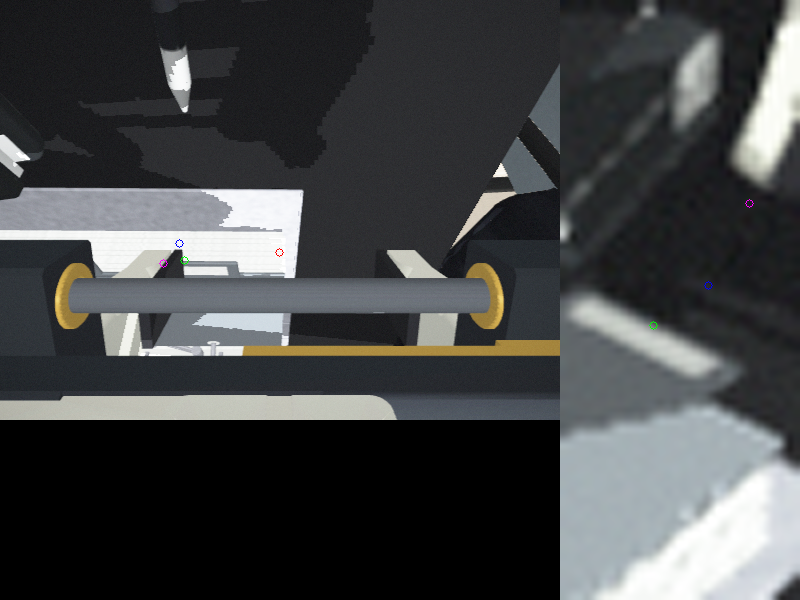

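The wrist picture shows the pad's tip edge at column 182, and the scene inset shows the fingertip at (755,180). Both give a tip about 20 mm behind the reported TCP, which agrees with the lever contact. The tab projection (green) lies on the visible tab. I go down in front of the tab and slide the finger under.

Request:
apply_moves([
  {"tx": 0.02,"ty": 0.1,"tz": -0.25,"wx": 0,"wy": 0,"wz": 0,"claw": 1},
  {"tx": 0.02,"ty": 0.1,"tz": -0.2,"wx": 0,"wy": 0,"wz": 0,"claw": 1},
  {"tx": 0,"ty": 0,"tz": -0.12,"wx": 0,"wy": 0,"wz": 0,"claw": 1},
  {"tx": 0,"ty": 0,"tz": 0,"wx": 0,"wy": 0,"wz": 0,"claw": 1},
])

```text
clock: 11.42
position: [0.507, -0.2592, 0.0015]
tool_rot: [[-0.063, -0.996, 0.057], [-0.766, 0.085, 0.637], [-0.64, -0.003, -0.768]]
wrist_force: [0.6, -0.3, 0.4]
finger_gap: 1.0
gripper_force: 0.0
```

Run:
```python
from h import *
np.set_printoptions(precision=4,suppress=True)
s=r.read_state();print(tf(s['position']),s['wrist_force'],s['clock'])
```

```text
[-0.0989 -0.2061  0.0015] [ 0.5651 -0.2878  0.4467] 11.425
```

Request:
apply_moves([
  {"tx": 0.01,"ty": 0.12,"tz": 0,"wx": 0,"wy": 0,"wz": 0,"claw": 1},
  {"tx": 0.01,"ty": 0.12,"tz": 0,"wx": 0,"wy": 0,"wz": 0,"claw": 1},
  {"tx": 0.01,"ty": 0.08,"tz": 0,"wx": 0,"wy": 0,"wz": 0,"claw": 1},
  {"tx": 0,"ty": 0,"tz": 0,"wx": 0,"wy": 0,"wz": 0,"claw": 1},
])

```text
clock: 11.92
position: [0.5106, -0.2264, 0.0027]
tool_rot: [[-0.061, -0.996, 0.058], [-0.766, 0.084, 0.637], [-0.639, -0.005, -0.769]]
wrist_force: [-0.0, -0.2, -0.1]
finger_gap: 0.998
gripper_force: 0.0
```

Request:
apply_moves([
  {"tx": 0,"ty": 0,"tz": 0.1,"wx": 0,"wy": 0,"wz": 0,"claw": 1},
  {"tx": 0,"ty": 0,"tz": 0.15,"wx": 0,"wy": 0,"wz": 0,"claw": 1},
  {"tx": 0,"ty": 0,"tz": 0.15,"wx": 0,"wy": 0,"wz": 0,"claw": 1},
  {"tx": 0,"ty": 0,"tz": 0,"wx": 0,"wy": 0,"wz": 0,"claw": 1},
])

```text
clock: 12.42
position: [0.5113, -0.2282, 0.0441]
tool_rot: [[-0.061, -0.996, 0.06], [-0.768, 0.085, 0.635], [-0.638, -0.008, -0.77]]
wrist_force: [-0.6, -0.8, -0.4]
finger_gap: 0.999
gripper_force: 0.4
```

Run:
```python
from h import *
np.set_printoptions(precision=4,suppress=True)
s=r.read_state();print(tf(s['position']),s['wrist_force'],s['clock'])
for n in ['scene','side','wrist']:
  p=snap(n,'x_'+n+'.png')
  for t in ['top_divider_tab','under_divider_tab']:
    for d in r.place_of(t,p)[:2]: print(n,t,tf(d['position']),round(d['p'],2))
```

```text
[-0.0974 -0.1748  0.0441] [-0.5976 -0.7838 -0.45  ] 12.425
scene top_divider_tab [-0.0442 -0.1855  0.0788] 0.55
side under_divider_tab [ 0.0455 -0.1863  0.041 ] 0.92
wrist top_divider_tab [-0.0487 -0.1836  0.0754] 0.63
```

The top tab has lifted to about 77 mm and the lower tab is still at 41 mm. Now I follow the arc.

Request:
apply_moves([
  {"tx": 0,"ty": 0.07,"tz": 0.19,"wx": 0,"wy": 0,"wz": 0,"claw": 1},
  {"tx": 0,"ty": 0.07,"tz": 0.19,"wx": 0,"wy": 0,"wz": 0,"claw": 1},
  {"tx": 0.01,"ty": 0.07,"tz": 0.14,"wx": 0,"wy": 0,"wz": 0,"claw": 1},
  {"tx": 0.01,"ty": 0.07,"tz": 0.14,"wx": 0,"wy": 0,"wz": 0,"claw": 1},
  {"tx": 0.01,"ty": 0.09,"tz": 0.13,"wx": 0,"wy": 0,"wz": 0,"claw": 1},
  {"tx": 0.01,"ty": 0.09,"tz": 0.13,"wx": 0,"wy": 0,"wz": 0,"claw": 1},
  {"tx": 0.01,"ty": 0.11,"tz": 0.11,"wx": 0,"wy": 0,"wz": 0,"claw": 1},
  {"tx": 0.01,"ty": 0.11,"tz": 0.11,"wx": 0,"wy": 0,"wz": 0,"claw": 1},
])

```text
clock: 13.88
position: [0.5164, -0.1583, 0.1568]
tool_rot: [[-0.063, -0.996, 0.058], [-0.766, 0.085, 0.637], [-0.64, -0.004, -0.769]]
wrist_force: [-0.3, -0.7, -0.1]
finger_gap: 1.0
gripper_force: 0.2
```

Run:
```python
from h import *
np.set_printoptions(precision=4,suppress=True)
s=r.read_state();print(tf(s['position']),RF.T@np.array(s['tool_rot']),s['clock'])
for n in ['scene','side','wrist']:
  p=snap(n,'y_'+n+'.png')
  for t in ['top_divider_tab','under_divider_tab']:
    for d in r.place_of(t,p)[:2]: print(n,t,tf(d['position']),round(d['p'],2))
```

```text
[-0.0983 -0.1048  0.1568] [[ 0.0044 -1.      0.0021]
 [-0.7685 -0.002   0.6398]
 [-0.6398 -0.0044 -0.7685]] 13.875
scene top_divider_tab [-0.0478 -0.1163  0.1957] 0.63
side top_divider_tab [-0.044  -0.1204  0.189 ] 0.59
side under_divider_tab [ 0.047  -0.1892  0.0434] 0.68
```

The leaf is at about 52° and the lower tab has not moved. I continue past upright.

Request:
apply_moves([
  {"tx": 0.01,"ty": 0.11,"tz": 0.09,"wx": 0,"wy": 0,"wz": 0,"claw": 1},
  {"tx": 0.01,"ty": 0.11,"tz": 0.09,"wx": 0,"wy": 0,"wz": 0,"claw": 1},
  {"tx": 0.01,"ty": 0.14,"tz": 0.06,"wx": 0,"wy": 0,"wz": 0,"claw": 1},
  {"tx": 0.01,"ty": 0.14,"tz": 0.06,"wx": 0,"wy": 0,"wz": 0,"claw": 1},
  {"tx": 0.01,"ty": 0.15,"tz": 0.02,"wx": 0,"wy": 0,"wz": 0,"claw": 1},
  {"tx": 0.01,"ty": 0.15,"tz": 0.02,"wx": 0,"wy": 0,"wz": 0,"claw": 1},
  {"tx": 0.01,"ty": 0.15,"tz": 0,"wx": 0,"wy": 0,"wz": 0,"claw": 1},
  {"tx": 0.01,"ty": 0.15,"tz": 0,"wx": 0,"wy": 0,"wz": 0,"claw": 1},
  {"tx": 0.01,"ty": 0.15,"tz": -0.02,"wx": 0,"wy": 0,"wz": 0,"claw": 1},
  {"tx": 0.01,"ty": 0.15,"tz": -0.03,"wx": 0,"wy": 0,"wz": 0,"claw": 1},
  {"tx": 0.01,"ty": 0.15,"tz": -0.03,"wx": 0,"wy": 0,"wz": 0,"claw": 1},
])

```text
clock: 15.7
position: [0.5273, -0.0032, 0.1818]
tool_rot: [[-0.063, -0.996, 0.058], [-0.766, 0.085, 0.637], [-0.64, -0.004, -0.769]]
wrist_force: [0.5, -0.6, -0.5]
finger_gap: 1.001
gripper_force: 0.0
```

Run:
```python
from h import *
np.set_printoptions(precision=4,suppress=True)
s=r.read_state();print(tf(s['position']),s['wrist_force'],s['clock'])
for n in ['scene','side','wrist']:
  p=snap(n,'z_'+n+'.png')
  for t in ['top_divider_tab','under_divider_tab']:
    for d in r.place_of(t,p)[:2]: print(n,t,tf(d['position']),round(d['p'],2))
```

```text
[-0.101   0.0507  0.1818] [ 0.5475 -0.5675 -0.5227] 15.7
scene top_divider_tab [-0.0424  0.0575  0.2265] 0.68
scene top_divider_tab [-0.0018 -0.004   0.0007] 0.26
scene under_divider_tab [ 0.0475 -0.1925  0.0391] 0.71
side top_divider_tab [-0.0423  0.0708  0.2172] 0.94
side under_divider_tab [ 0.0441 -0.1876  0.0435] 0.96
wrist top_divider_tab [-0.0458  0.1005  0.2066] 0.85
wrist under_divider_tab [-0.0192  0.0001  0.0451] 0.69
```

The leaf is past upright and falling over. I retreat to the right and up.

Request:
apply_moves([
  {"tx": -0.02,"ty": -0.3,"tz": 0.05,"wx": 0,"wy": 0,"wz": 0,"claw": 1},
  {"tx": -0.02,"ty": -0.5,"tz": 0.1,"wx": 0,"wy": 0,"wz": 0,"claw": 1},
  {"tx": -0.02,"ty": -0.5,"tz": 0.1,"wx": 0,"wy": 0,"wz": 0,"claw": 1},
  {"tx": 0,"ty": -0.5,"tz": 0.1,"wx": 0,"wy": 0,"wz": 0,"claw": 1},
  {"tx": 0,"ty": -0.3,"tz": 0,"wx": 0,"wy": 0,"wz": 0,"claw": 1},
  {"tx": 0,"ty": 0,"tz": 0,"wx": 0,"wy": 0,"wz": 0,"claw": 1},
  {"tx": 0,"ty": 0,"tz": 0,"wx": 0,"wy": 0,"wz": 0,"claw": 1},
  {"tx": 0,"ty": 0,"tz": 0,"wx": 0,"wy": 0,"wz": 0,"claw": 1},
  {"tx": 0,"ty": 0,"tz": 0,"wx": 0,"wy": 0,"wz": 0,"claw": 1},
  {"tx": 0,"ty": 0,"tz": 0,"wx": 0,"wy": 0,"wz": 0,"claw": 1},
  {"tx": 0,"ty": 0,"tz": 0,"wx": 0,"wy": 0,"wz": 0,"claw": 1},
  {"tx": 0,"ty": 0,"tz": 0,"wx": 0,"wy": 0,"wz": 0,"claw": 1},
])

```text
clock: 17.65
position: [0.5214, -0.2141, 0.2172]
tool_rot: [[-0.062, -0.996, 0.058], [-0.766, 0.085, 0.637], [-0.64, -0.005, -0.769]]
wrist_force: [-0.9, 0.5, -0.9]
finger_gap: 1.001
gripper_force: 0.0
```

Request:
apply_moves([
  {"tx": 0,"ty": 0,"tz": 0,"wx": 0,"wy": 0,"wz": 0,"claw": 1},
  {"tx": 0,"ty": 0,"tz": 0,"wx": 0,"wy": 0,"wz": 0,"claw": 1},
  {"tx": 0,"ty": 0,"tz": 0,"wx": 0,"wy": 0,"wz": 0,"claw": 1},
  {"tx": 0,"ty": 0,"tz": 0,"wx": 0,"wy": 0,"wz": 0,"claw": 1},
  {"tx": 0,"ty": 0,"tz": 0,"wx": 0,"wy": 0,"wz": 0,"claw": 1},
  {"tx": 0,"ty": 0,"tz": 0,"wx": 0,"wy": 0,"wz": 0,"claw": 1},
  {"tx": 0,"ty": 0,"tz": 0,"wx": 0,"wy": 0,"wz": 0,"claw": 1},
  {"tx": 0,"ty": 0,"tz": 0,"wx": 0,"wy": 0,"wz": 0,"claw": 1},
])

```text
clock: 18.65
position: [0.5214, -0.2142, 0.2172]
tool_rot: [[-0.063, -0.996, 0.058], [-0.766, 0.085, 0.637], [-0.64, -0.005, -0.769]]
wrist_force: [-0.2, 1.0, 0.3]
finger_gap: 1.0
gripper_force: 0.0
```

Run:
```python
from h import *
np.set_printoptions(precision=4,suppress=True)
s=r.read_state();print(tf(s['position']),s['wrist_force'],s['clock'])
a=[]
for n in ['scene','side']:
  p=snap(n)
  for t in ['top_divider_tab','under_divider_tab','lever_end','stapler','pen','sticky_pad','hole_punch','binder_clip']:
    for d in r.place_of(t,p)[:1]: print(n,t,np.array(d['position']) if t[0] in 'sphb' else tf(d['position']),round(d['p'],2))
  u=proj(p,fw([0,0,.04])).astype(int); a.append(cv2.resize(p['pixels'][u[1]-85:u[1]+115,u[0]-100:u[0]+100],(400,400)))
cv2.imwrite('pics/end.png',np.hstack(a))
```

```text
[-0.0885 -0.16    0.2172] [-0.2498  0.9809  0.2597] 18.65
scene top_divider_tab [-0.044   0.19    0.0439] 0.74
scene under_divider_tab [ 0.0451 -0.1902  0.0374] 0.59
scene lever_end [-0.0199 -0.0026  0.0487] 0.64
scene stapler [ 0.6446 -0.3648 -0.0035] 0.7
scene pen [ 0.5382 -0.4     0.0022] 0.5
scene sticky_pad [0.6393 0.1811 0.0005] 0.69
scene hole_punch [ 0.8169 -0.0771 -0.0015] 0.59
scene binder_clip [ 0.7734 -0.2083  0.0013] 0.62
side top_divider_tab [-0.0444  0.1899  0.0392] 0.75
side under_divider_tab [ 0.0469 -0.1863  0.042 ] 0.62
side lever_end [-0.0195 -0.0038  0.0442] 0.63
side stapler [ 0.6494 -0.3701 -0.0014] 0.6
side pen [ 0.5301 -0.3956 -0.0032] 0.64
side sticky_pad [0.6374 0.1835 0.0039] 0.58
side hole_punch [ 0.8136 -0.0783  0.0033] 0.82
side binder_clip [ 0.7696 -0.211   0.0012] 0.55
```

View pics/end.png

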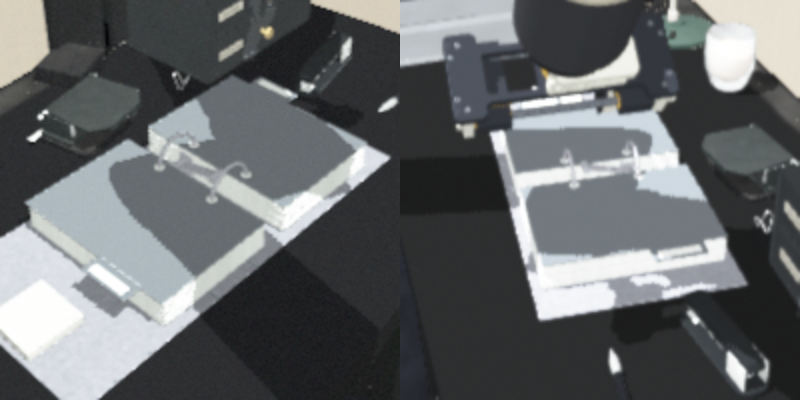

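The top divider lies flat on the left, with its tab at (108,280) in the left crop. The lower divider is still on the right, the lever is down, and the other things on the desk have not moved. I hand in.

```bash
python3 -c "
from workcell import r; print(r.hand_in())"
```

```text
the job is handed in; nothing more can be done
None
```

The job is handed in at about 19 s on the clock: the lever is fully down with the arches closed, the top divider lies flat on the left, and the lower divider and the other things on the desk are where they were.

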